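Clear the casting scrap into the catch drawer

ROBOT

A 7-joint arm with a two-finger parallel gripper is mounted at the origin on the work surface. World frame = base frame: x ahead of the robot, y to its left, z up, the work surface at z = 0. Lengths are in m, angles in rad, forces in N, time in s.
With the tool pointing down it reaches from about 0.35 to 0.9 m from the base axis. Payload 8.1 kg.
Tool frame: the origin (TCP) lies midway between the tips of the shut fingers; the grasp point (between the pads) lies 19 mm behind it; z points along the fingers, y is the line along which they close (so a half turn about z gives the same grasp; the last joint's range is limited). The gripper opens to 92 mm and grips with 3 to 60 N. Pads are 19 mm wide; open, the fingers measure 130 mm over their backs; the gripper's body (75 mm by 190 mm) begins 47 mm behind the grasp point.
Start: joints at [-1.328, 0.434, 0.025, 1.573, -0.012, 1.134, -0.075], TCP at [0.212, 0.588, 0.227] pointing down, gripper open.
Joint ranges: [-2.62, 2.62], [-0.44, 2.09], [-1.27, 1.32], [0.08, 2.57], [-1.32, 4.46], [0.12, 2], [-2.74, 2.74]. Speed limits (rad/s): [2.22, 2.22, 3.01, 3.01, 3.14, 3.14, 3.14].

INTERFACE

Orientations are given as a rotation vector (axis times angle).
In Python, from cell import arm gives the robot as it stands.
- The arm moves only by the tool carry_out, never from a script. Its arguments are lists of equal length, an entry for each row: "claw": the finger opening in cm, from 0 to 9.18; "delta_pos": the shift along the tool's x, y, z in cm, a list of three; "angular": the turn, a rotation vector about the tool's x, y, z in rad, a list of three. In form: {"claw": [claw, ...], "delta_pos": [[dx, dy, dz], ...], "angular": [[ax, ay, az], ...]}. A call has 1 to 20 rows; each row shifts and turns the commanded pose from where the row before left it, along the tool's axes as they then stand; what a row does not reach is not made up. A row lasts 1/10 s, in which the tool goes at most 50 mm and 8.59 degrees, less where a joint would pass 70% of its speed; a pose out of reach is approached as far as the arm can. A call with a gripper value outside its range is refused whole. The fingers move at their own pace and stop on an object; "force" is the grip in N (left out, the last holds). Time passes only in rows, so rows that do not move let the fingers close. It gives the time, the measured TCP pose, the force, the opening and the grip force at its end, in the units of the state.
- arm.observe(): the state, without advancing time (a new reading comes with each control period).
- arm.get_image(name): name is "scene" or "top"; returns a dict with "frame" (480x640x3 uint8, red, green, blue), "mtx" (3x3 intrinsics, pixels), "dist" ([k1, k2, p1, p2, k3] as OpenCV has them; the pictures are not rectified), "T" (4x4, takes a point from camera to world coordinates). Camera axes: x right, y down, z forward; pixel columns grow to the right and rows downward; lengths in m; the calibration is good to about 2 mm. A picture is of the moment at which its call begins. There is no depth.
- arm.sign_off(): hands the job in; it is judged then, once.
Trained networks look in a picture, given as the dict that the camera call returned (one of the last four; its "shot" number tells which), for a name from the list of things; names that differ only in an ending like _2 or _b are one class to them, and where a whole thing is asked for, a point or a joint stands for the part that bears it (a point fixed in the world has none). Each returns a list of dicts, best first, with "conf" (0 to 1); they miss things now and then, are a little off and sometimes report something else, mostly with a low value. They report only what shows in the picture. A call takes as long as a camera call.
- arm.look_for(label, picture): "centre" ([column, row] as shares, 0 to 1, of the picture: columns of its width, rows of its height, amid what is visible of it).
- arm.trace(label, picture): "region" (480x640 bool, what is visible of it) and "centre" ([column, row] as shares, 0 to 1, of the picture: columns of its width, rows of its height, amid what is visible of it).
- arm.place_of(label, picture): "centre" ([column, row] as shares, 0 to 1, of the picture: columns of its width, rows of its height: a listed point, or the origin of a listed thing).
The state is a dict: "clock": time; "joints": joint angles; "dq": joint speeds; "joint_efforts": joint torques, N m; "position": TCP position; "ee_rot": TCP orientation; "force": force on the tool from outside, world axes, zero at the start; "ft_torque": the same for the moment, N m; "width": opening from 0.0 (shut) to 1.0 (fully open); "gripper_force": force on a finger pad.
Only numpy, scipy, OpenCV 4.12 (cv2) and the standard library are available. Lean on these libraries where they do the work, as an engineer would, in place of code of your own. Each camera call takes 0.05 s, during which the arm holds its last target. There are 200 camera calls.

TASK

Sweep the three pieces of silver casting scrap (two sprue buttons and a bar stub) across the jeweller's bench board with the fingertips and off its open front edge into the pulled-out catch drawer, without picking any of them up. Then push the drawer fully shut with the fingers. Leave the ring cone, the stone jar, the steel bench block and the bench pin where they are.

Things in the scene. Friction and masses are not known exactly. Their poses are not given: they have to be found in the camera images.
- station: light wooden workstation fixed to the bench; origin on the bench under the board's centre. Board 230 mm deep (x) by 300 mm wide (y), its top 62 mm above the bench. Beading 10 mm wide, 8 mm high along the back (+x) and both side edges; the front edge at x = -115 mm is open, without beading. Its front (-x) faces roughly the robot's right (world -y)
- board_edge (a point): middle of the board's open front edge, at the top surface (station frame x -115, y 0, z 62 mm); same axes as the station: -x points off the board, over the drawer
- drawer (a joint): catch drawer that slides out from under the board along the station's -x: how far it is out, in m; 0 = fully shut, 0.14 = stop. It starts 0.095 to 0.13 out, stays where it is left, and needs about 2 N to push slowly
- drawer_floor (a point): centre of the drawer's inner floor (13 mm above the bench), moves with the drawer; same axes as the station. The inside is about 202 mm (x) by 254 mm (y) and 29 mm deep; the part nearest the front lies open beyond the board's edge by as much as the drawer is out, the rest is under the board
- drawer_front (a point): middle of the top edge of the drawer front's outer face, 46 mm above the bench; moves with the drawer; station's axes. The panel is 298 mm wide, 12 mm thick, 5 to 46 mm above the bench; push it along +x. Two brass knobs (16 mm across) stand out 15 mm, 95 mm either side of the plain middle, 20 mm below its top. Shut, this face is 12 mm in front of the board's edge
- button_a: silver sprue button (casting scrap): a round puck 30 mm in diameter with an upright wall 10 mm high, a cone on it up to 15 mm, and a sprue stub 7 mm thick up to 20 mm. About 80 g. Origin: centre of its underside, z up along the stub. Starts stub up on the board
- button_b: a second silver sprue button, exactly like button_a
- bar_stub: sawn stub of square silver bar (casting scrap), 26 mm (x) by 20 mm (y), 14 mm high, about 75 g. Origin: centre of its underside. Starts flat on the board, at any yaw
- ring_cone: small dark wooden display cone, 30 mm across at its foot and 46 mm high, carrying a finished gold ring (one piece with it); stands loose on the board among the scrap and must stay. Origin: centre of its underside, z up
- stone_jar: small green glass jar with a metal cap, 30 mm in diameter, 36 mm high, standing loose on the board among the scrap; must stay. Origin: centre of its underside, z up
- bench_block: square polished steel bench block, 65 by 65 by 22 mm, lying on the bench to the right of the workstation, in front of the drawer; must stay. Origin: centre of its underside
- bench_pin: flat wooden bench pin with a V notch, about 125 by 60 by 14 mm, lying on the bench behind the workstation (to the left); must stay. Origin: centre of its underside

How it is judged:
By the outcome, as a careful person would: the job done as asked, in the order asked, and still so for the second after the job is handed in, with the robot touching nothing.
It also fails if it takes over 67 s, if anything falls off the work surface, if the arm or the gripper's body presses on something with over 40 N, if the wrist force passes 120 N, or if a joint passes its speed limit or range.

## Working session

There is one attempt and no reset: what is moved stays moved. The work goes in short steps, Python scripts to look and compute and a tool call to move; the robot and the scene stay as the last step left them, time stands still between calls to the robot, and variables do not carry over. Pictures are saved under pics/ and viewed, at most 10 in all, crops included, and the job is handed in when it is done.

Besides the shell and the picture viewer there is one more tool, called after "Request:" in YAML: its name, and indented under it one key for each argument. carry_out: Moves the arm, as the interface text tells. Its arguments: {"type":"object","properties":{"claw":{"type":"array","items":{"type":"number"}},"delta_pos":{"type":"array","items":{"type":"array","items":{"type":"number"}}},"angular":{"type":"array","items":{"type":"array","items":{"type":"number"}}},"force":{"type":"number"}},"required":["claw","delta_pos","angular"]}

```bash
mkdir -p pics; ls
cat > h.py <<'E'
import numpy as np, cv2
from cell import arm
def ray(p,c):
    u=np.array([[[c[0]*640,c[1]*480]]],float)
    n=cv2.undistortPoints(u,p['mtx'],np.array(p['dist'],float))[0,0]
    T=np.array(p['T']); d=T[:3,:3]@np.array([n[0],n[1],1]); return T[:3,3],d/np.linalg.norm(d)
def atz(p,c,z):
    o,d=ray(p,c); return o+d*(z-o[2])/d[2]
def tri(rs):
    A=0;b=0
    for o,d in rs:
        M=np.eye(3)-np.outer(d,d); A=A+M; b=b+M@o
    return np.linalg.solve(A,b)
def save(p,n): cv2.imwrite('pics/'+n,p['frame'][:,:,::-1])
E
python3 - <<'E'
from h import *
np.set_printoptions(precision=4,suppress=True)
s=arm.observe();print(s)
P={n:arm.get_image(n) for n in('scene','top')}
for n,p in P.items():
    save(p,n+'1.png');print(n,np.array(p['T']))
Z=dict(board_edge=.062,drawer_floor=.013,drawer_front=.046,button_a=.062,bar_stub=.062,ring_cone=.062,stone_jar=.062,bench_block=0,bench_pin=0,station=0)
for l,z in Z.items():
    for n,p in P.items():
        for r in arm.place_of(l,p)[:4]:
            print(l,n,round(r['conf'],2),np.array(r['centre'])*[640,480],atz(p,r['centre'],z))
E
```

```text
pics
{'clock': 0.0, 'joints': array([-1.3276,  0.4352,  0.025 ,  1.5741, -0.0116,  1.134 , -0.0751]), 'dq': array([ 0.0013, -0.0011,  0.0011, -0.0007,  0.0004,  0.0002,  0.0013]), 'joint_efforts': array([  0.0009, -66.7852,   0.9853, -31.4455,  -0.0606,   0.0431,
         0.0002]), 'position': array([0.2117, 0.5875, 0.2259]), 'ee_rot': array([-0.5406, -3.0946,  0.0025]), 'force': array([0.9708, 0.3229, 0.2045]), 'ft_torque': array([-0.0714,  0.0213,  0.0043]), 'gripper_force': 0.0, 'width': 1.001903497291936}
scene [[-0.01    0.7238 -0.69    1.1596]
 [ 0.9999 -0.002  -0.0166 -0.0117]
 [-0.0134 -0.69   -0.7236  0.6949]
 [ 0.      0.      0.      1.    ]]
top [[-0.0234 -0.9972  0.0712  0.4951]
 [-0.9997  0.0225 -0.0128 -0.0186]
 [ 0.0112 -0.0714 -0.9974  1.0782]
 [ 0.      0.      0.      1.    ]]
board_edge scene 0.93 [325.504 256.416] [ 0.5982 -0.027   0.062 ]
board_edge scene 0.29 [364.672 213.696] [0.4789 0.0538 0.062 ]
board_edge scene 0.16 [404.224 288.096] [0.6746 0.115  0.062 ]
board_edge top 0.91 [311.68 223.92] [ 0.5941 -0.0265  0.062 ]
drawer_floor scene 0.86 [326.784 268.99
[... 566 characters left out ...]
] [0.5149 0.0989 0.062 ]
bar_stub top 0.48 [259.328 259.488] [0.5203 0.0871 0.062 ]
ring_cone top 0.59 [281.216 278.784] [0.4781 0.0411 0.062 ]
stone_jar scene 0.76 [396.608 247.392] [0.5752 0.1111 0.062 ]
stone_jar top 0.51 [260.992 210.816] [0.6249 0.0819 0.062 ]
bench_block scene 0.79 [157.376 250.992] [ 0.5276 -0.3936  0.    ]
bench_block scene 0.55 [404.672 285.312] [0.6201 0.1291 0.    ]
bench_block top 0.9 [472.128 252.288] [ 0.527  -0.3917  0.    ]
bench_pin scene 0.81 [516.224 222.192] [0.4404 0.407  0.    ]
bench_pin top 0.89 [124.672 296.304] [0.4461 0.3972 0.    ]
station scene 0.75 [382.592 265.008] [0.5672 0.0893 0.    ]
station top 0.81 [258.496 237.024] [0.5729 0.0947 0.    ]
```

Run:
```python
import cv2
for n,(a,b,c,d) in dict(scene1=(160,360,200,480),top1=(130,340,170,450)).items():
    i=cv2.imread(f'pics/{n}.png')[a:b,c:d]; cv2.imwrite(f'pics/{n}c.png',cv2.resize(i,(780,int(780*(b-a)/(d-c))),interpolation=cv2.INTER_CUBIC))
```

```text
(no output)
```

View pics/scene1c.png

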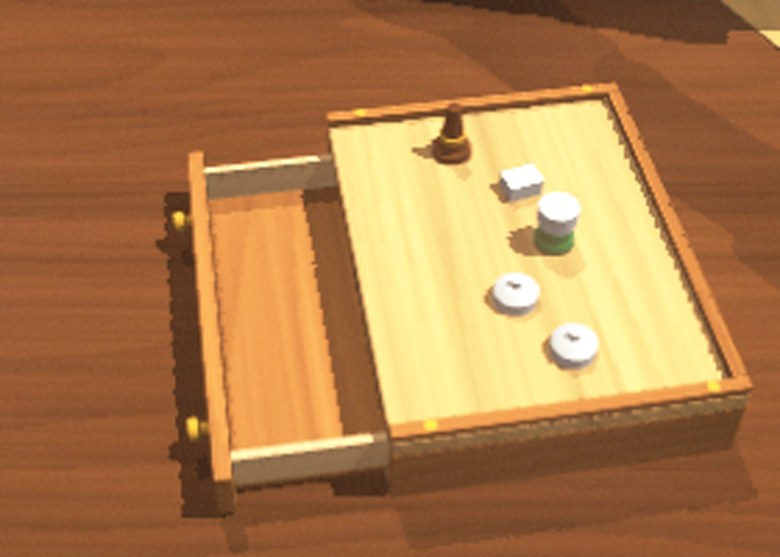

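View pics/top1c.png

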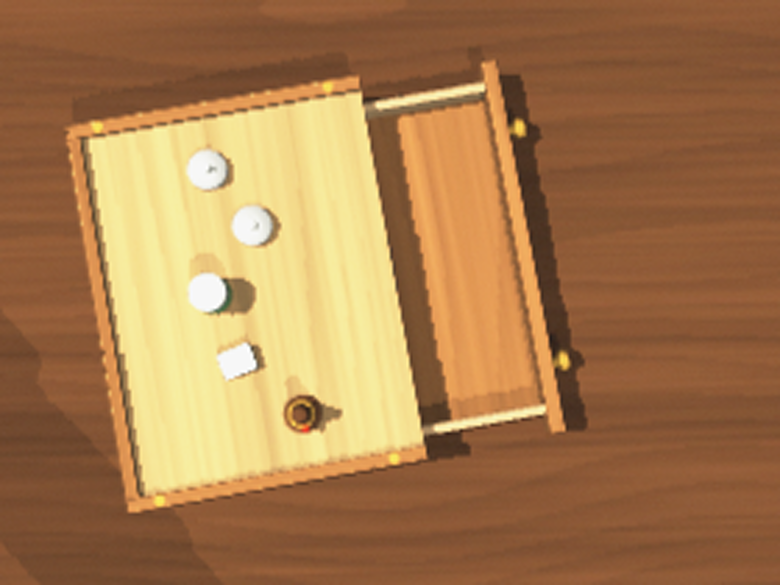

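The crops show the cone near the robot-side bead, then the bar stub, the jar and the two buttons towards the far side (top crop: stub 238,360; jar 209,292; buttons 253,225 and 207,169). The drawer is open to the right. Next I fit the station pose from the bead corners and convert everything to the station frame.

```bash
cat > fit.py <<'E'
from h import *
from scipy.optimize import least_squares
np.set_printoptions(precision=4,suppress=True)
def full(c,off): return (np.array(c)/(780/280)+off)/[640,480]
P={n:arm.get_image(n) for n in('scene','top')}
# FR-far(y+), BK-far(y+), BK-near, FR-near
C=dict(scene=[full(c,[200,160]) for c in[(330,115),(615,87),(750,382),(387,430)]],
       top=[full(c,[170,130]) for c in[(427,458),(133,510),(68,130),(358,78)]])
S=np.array([[-.115,.15],[.115,.15],[.115,-.15],[-.115,-.15]])
def res(q):
    r=[]
    for n in P:
        for c,s in zip(C[n],S):
            w=atz(P[n],c,.070)[:2]; t=q[2]
            R=np.array([[np.cos(t),-np.sin(t)],[np.sin(t),np.cos(t)]])
            r+=list(R@s+q[:2]-w)
    return np.array(r)
f=least_squares(res,[.57,.09,1.57],loss='soft_l1',f_scale=.003);q=f.x
print('station',q,np.degrees(q[2]),'resid mm',(res(q)*1000).round(1))
np.save('q.npy',q)
t=q[2];R=np.array([[np.cos(t),-np.sin(t)],[np.sin(t),np.cos(t)]])
def loc(l,n,c,z): print(l,n,(1000*(R.T@(atz(P[n],c,z)[:2]-q[:2]))).round(1))
for l,h in dict(button_a=.008,bar_stub=.007,ring_cone=.02,stone_jar=.018,drawer_front=0).items():
    for n,p in P.items():
        for r in arm.trace(l,p)[:3]:
            if r['conf']<.25: continue
            m=r['region'];ys,xs=np.nonzero(m); print(round(r['conf'],2),m.sum(),end=' '); loc(l+' trace',n,r['centre'],.062+h)
for l,n,c,z in [('btn1','top',(207,169),.072),('btn2','top',(253,225),.072),('jarcap','top',(209,292),.098),('stub','top',(238,360),.074),('cone','top',(302,412),.085),('front1','top',(496,65),.046),('front2','top',(564,428),.046),
 ('btn1','scene',(574,345),.070),('btn2','scene',(516,294),.070),('jarcap','scene',(558,208),.098),('stub','scene',(521,183),.070),('cone','scene',(452,155),.062),('front','scene',(190,155),.046),('front','scene',(218,512),.02)]:
    loc(l,n,full(c,[170,130] if n=='top' else [200,160]),z)
E
python3 fit.py
python3 - <<'E'
import sys; sys.path.insert(0,'.')
from h import *
q=np.load('q.npy');t=q[2]
from scipy.spatial.transform import Rotation as Ro
Rt=Ro.from_rotvec(arm.observe()['ee_rot']); print(Rt.as_matrix())
x=np.array([np.cos(t),np.sin(t),0]);z=np.array([0,0,-1.])
for s in(1,-1):
    X=s*x; D=Ro.from_matrix(np.c_[X,np.cross(z,X),z]); print(s,(Rt.inv()*D).as_rotvec())
E
```

```text
station [0.5732 0.0885 1.7248] 98.82197613990148 resid mm [-5.8 -4.6 -8.3 -0.4  2.3 -0.7  3.1  0.6 -0.7 -0.6 -2.3  3.9  3.   2.5
  2.3 -0.8]
0.72 221 button_a trace scene [ -8.3 -47.4]
0.66 250 button_a trace scene [  10.2 -102.5]
0.54 154 button_a trace scene [20.5 55.7]
0.68 180 button_a trace top [ -5.7 -48. ]
0.53 137 button_a trace top [ 14.9 -95.7]
0.48 155 bar_stub trace scene [18.2 52.7]
0.59 83 bar_stub trace top [13.6 51. ]
0.49 219 ring_cone trace scene [-28.5  88.7]
0.66 149 ring_cone trace top [-28.1 104.4]
0.66 119 ring_cone trace top [13.1 58.4]
0.67 168 stone_jar trace top [ 19.4 -11. ]
0.57 7077 drawer_front trace scene [-175.6  -57. ]
0.87 6206 drawer_front trace top [-165.9    7.6]
btn1 top [ 12.6 -97.7]
btn2 top [-14.8 -48.9]
jarcap top [23.7 -1.5]
stub top [13.5 51. ]
cone top [-28.2  98.2]
front1 top [-224.  -144.8]
front2 top [-224.2  146.6]
btn1 scene [  13.9 -101.4]
btn2 scene [-12.9 -53.7]
jarcap scene [25.2 -6.5]
stub scene [15.3 48.3]
cone scene [-26.1  93.4]
front scene [-221.2  141.9]
front scene [-223.2 -158.2]
[[-9.40779184e-01  3.39019950e-01 -3.00749644e-05]
 [ 3.39019950e-01  9.40779184e-01 -1.54828617e-06]
 [ 2.77690006e-05 -1.16526083e-05 -1.00000000e+00]]
1 [-2.53865812e-05 -1.88230712e-05  1.07094884e+00]
-1 [ 2.15922304e-05 -2.91213322e-05 -2.07064382e+00]
```

Request:
carry_out:
  claw: [1.4, 1.4, 1.4, 1.4, 1.4, 1.4, 1.4, 1.4, 1.4, 1.4]
  delta_pos:
    - [0, 0, 0]
    - [0, 0, 0]
    - [0, 0, 0]
    - [0, 0, 0]
    - [0, 0, 0]
    - [0, 0, 0]
    - [0, 0, 0]
    - [0, 0, 0]
    - [0, 0, 0]
    - [0, 0, 0]
  angular:
    - [0, 0, 0.134]
    - [0, 0, 0.134]
    - [0, 0, 0.134]
    - [0, 0, 0.134]
    - [0, 0, 0.134]
    - [0, 0, 0.134]
    - [0, 0, 0.134]
    - [0, 0, 0.133]
    - [0, 0, 0]
    - [0, 0, 0]

```text
clock: 2.7
position: [0.2117, 0.588, 0.2267]
ee_rot: [2.039, 2.39, 0.0]
force: [-0.5, 0.3, 0.0]
width: 0.184
gripper_force: 0.0
```

```bash
cat > st.py <<'E'
from h import *
from scipy.spatial.transform import Rotation as Ro
np.set_printoptions(precision=3,suppress=True)
q=np.load('q.npy');t=q[2];s=arm.observe()
R=np.array([[np.cos(t),-np.sin(t)],[np.sin(t),np.cos(t)]])
M=Ro.from_rotvec(s['ee_rot']).as_matrix()
print('t',s['clock'],'station mm',1000*(R.T@(s['position'][:2]-q[:2])),'z',s['position'][2]*1000,'yawerr',np.arctan2(M[1,0],M[0,0])-t,'tilt',M[:,2],'F',s['force'],'w',s['width']*92,'j',s['joints'])
E
python3 st.py
```

```text
t 2.7 station mm [549.08  280.561] z 226.7002188044826 yawerr 0.0041119106665090666 tilt [ 0. -0. -1.] F [-0.546  0.296  0.009] w 16.891664346632936 j [-1.493  0.438  0.267  1.589 -0.124  1.132 -1.04 ]
```

Request:
carry_out:
  claw: [1.4, 1.4, 1.4, 1.4, 1.4, 1.4, 1.4, 1.4, 1.4, 1.4, 1.4, 1.4, 1.4, 1.4, 1.4, 1.4, 1.4, 1.4, 1.4, 1.4]
  delta_pos:
    - [-2.6, 2, 0]
    - [-2.6, 2, 0]
    - [-2.6, 2, 0]
    - [-2.6, 2, 0]
    - [-2.6, 2, 0]
    - [-2.6, 2, 0]
    - [-2.6, 2, 0]
    - [-2.6, 2, 0]
    - [-2.6, 2, 0]
    - [-2.6, 2, 0]
    - [-2.6, 2, 0]
    - [-2.6, 2, 0]
    - [-2.6, 2, 0]
    - [-2.6, 2, 0]
    - [-2.6, 2, 0]
    - [-2.6, 2, 0]
    - [-2.6, 2, 0]
    - [-2.6, 2, 0]
    - [-2.6, 2, 0]
    - [0, 0, 0]
  angular:
    - [0, 0, 0]
    - [0, 0, 0]
    - [0, 0, 0]
    - [0, 0, 0]
    - [0, 0, 0]
    - [0, 0, 0]
    - [0, 0, 0]
    - [0, 0, 0]
    - [0, 0, 0]
    - [0, 0, 0]
    - [0, 0, 0]
    - [0, 0, 0]
    - [0, 0, 0]
    - [0, 0, 0]
    - [0, 0, 0]
    - [0, 0, 0]
    - [0, 0, 0]
    - [0, 0, 0]
    - [0, 0, 0]
    - [0, 0, 0]

```text
clock: 4.7
position: [0.6659, 0.1523, 0.2266]
ee_rot: [2.045, 2.38, -0.002]
force: [0.7, -0.3, -0.3]
width: 0.154
gripper_force: 0.0
```

```bash
python3 st.py
```

```text
t 4.7 station mm [  48.816 -101.421] z 226.58450116830073 yawerr -0.0030568505432020388 tilt [ 0.002 -0.003 -1.   ] F [ 0.652 -0.288 -0.252] w 14.213274879789282 j [-0.557  0.548  0.411  1.439 -0.221  1.2    0.031]
```

Request:
carry_out:
  claw: [1.4, 1.4, 1.4, 1.4, 1.4, 1.4, 1.4]
  delta_pos:
    - [0, 0, 2.5]
    - [0, 0, 2.5]
    - [0, 0, 2.5]
    - [0, 0, 2.5]
    - [0, 0, 2.5]
    - [0, 0, 1.0]
    - [0, 0, 0]
  angular:
    - [0, 0, 0]
    - [0, 0, 0]
    - [0, 0, 0]
    - [0, 0, 0]
    - [0, 0, 0]
    - [0, 0, 0]
    - [0, 0, 0]

```text
clock: 5.4
position: [0.662, 0.1583, 0.0904]
ee_rot: [-2.041, -2.386, 0.003]
force: [-0.8, 0.8, 1.1]
width: 0.153
gripper_force: 0.0
```

```bash
python3 st.py
python3 - <<'E'
from h import *
i=arm.get_image('scene')['frame'][160:360,200:480,::-1]; cv2.imwrite('pics/s2.png',cv2.resize(i,(780,557),interpolation=cv2.INTER_CUBIC))
E
```

```text
t 5.4 station mm [ 55.354 -98.491] z 90.38569778135431 yawerr 0.0018741907710968508 tilt [-0.003 -0.    -1.   ] F [-0.756  0.84   1.148] w 14.0403371949575 j [-0.537  0.668  0.361  1.586 -0.274  0.941  0.071]
```

View pics/s2.png

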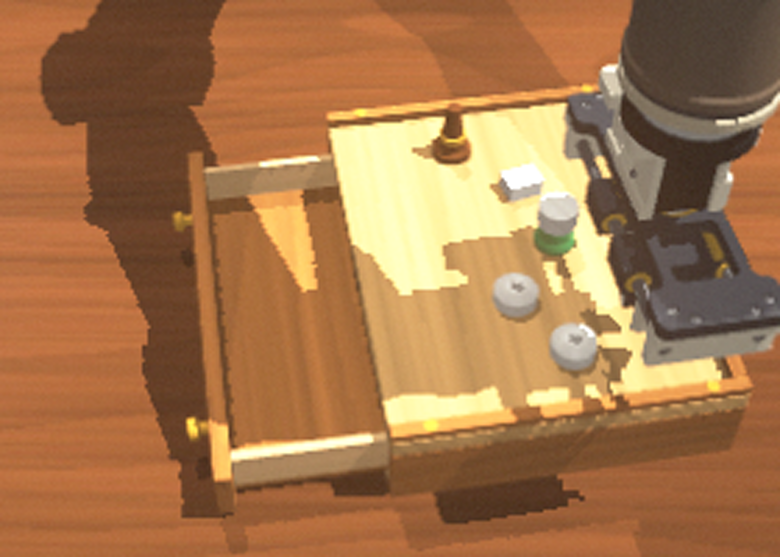

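The gripper hangs at the right of the crop (about 640–740, 200–350), its fingers hidden behind its body plate. Projecting the TCP should confirm this, along with a top view.

Run:
```python
from h import *
s=arm.observe(); q=np.load('q.npy');t=q[2]
R=np.array([[np.cos(t),-np.sin(t)],[np.sin(t),np.cos(t)]])
out=[]
for n,(a,b,c,d) in dict(scene=(200,320,360,500),top=(150,270,200,340)).items():
    p=arm.get_image(n);T=np.linalg.inv(p['T'])
    im=np.ascontiguousarray(p['frame'][:,:,::-1]); im=cv2.resize(im,None,fx=2.8,fy=2.8,interpolation=cv2.INTER_CUBIC)
    def dot(w,col):
        u=cv2.projectPoints(np.array([w],float),cv2.Rodrigues(T[:3,:3])[0],T[:3,3],p['mtx'],np.array(p['dist'],float))[0].ravel()
        cv2.circle(im,tuple(int(v*2.8) for v in u),3,col,-1)
    dot(s['position'],(0,0,255)); dot(s['position']+[0,0,.066],(255,0,0))
    for x,y,z in [(13,-100,82),(-14,-51,82),(24,-4,98),(14,50,76),(-27,96,108)]:
        dot(np.r_[q[:2]+R@np.array([x,y])/1000,z/1000],(0,200,0))
    for x in(-115,115):
        for y in(-150,150): dot(np.r_[q[:2]+R@np.array([x,y])/1000,.07],(255,0,255))
    out.append(im[int(120*2.8):int(370*2.8),int((290 if n=='scene' else 175)*2.8):][:700,:560 if n=='scene' else 420])
o=np.hstack([x[:560,:400] for x in out]); cv2.imwrite('pics/s3.png',o)
```

```text
(no output)
```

View pics/s3.png

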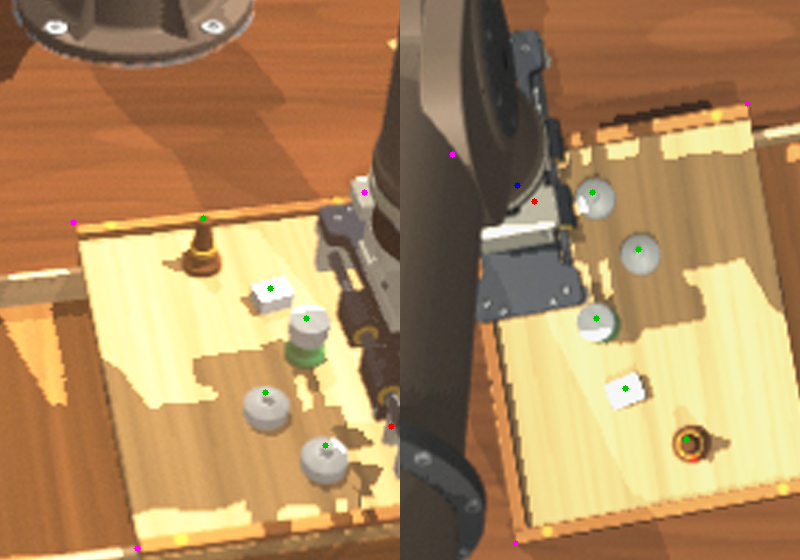

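Projections agree with the picture within about 3 mm (buttons, stub, jar and bead corners all sit under their dots). I'll lower the fingers and sweep button 1.

Request:
carry_out:
  claw: [1.4, 1.4, 1.4, 1.4, 1.4]
  delta_pos:
    - [0, 0.1, 1.0]
    - [0, 0, 0.8]
    - [0, 0, 0.5]
    - [0, 0, 0]
    - [0, 0, 0]
  angular:
    - [0, 0, 0]
    - [0, 0, 0]
    - [0, 0, 0]
    - [0, 0, 0]
    - [0, 0, 0]

```text
clock: 6.05
position: [0.664, 0.1582, 0.0686]
ee_rot: [-2.044, -2.386, 0.0]
force: [0.1, -0.1, 0.5]
width: 0.152
gripper_force: 0.0
```

```bash
python3 st.py
```

```text
t 6.05 station mm [  54.97  -100.506] z 68.57599753121255 yawerr -7.3487437888264395e-06 tilt [-0. -0. -1.] F [ 0.129 -0.09   0.507] w 13.963877451866574 j [-0.531  0.693  0.352  1.598 -0.285  0.901  0.079]
```

Request:
carry_out:
  claw: [1.4, 1.4, 1.4, 1.4, 1.4, 1.4, 1.4, 1.4, 1.4, 1.4, 1.4, 1.4, 1.4, 1.4, 1.4, 1.4, 1.4, 1.4, 1.4, 1.4]
  delta_pos:
    - [0, 0, 0.2]
    - [-0.8, 0, 0]
    - [-0.8, 0, 0]
    - [-0.8, 0, 0]
    - [-0.9, 0, 0]
    - [-0.9, 0, 0]
    - [-1, 0, 0]
    - [-1, 0, 0]
    - [-1, 0, 0]
    - [-1, 0, 0]
    - [-1, 0, 0]
    - [-1, 0, 0]
    - [-1, 0, 0]
    - [-1, 0, 0]
    - [-1, 0, 0]
    - [-1, 0, 0]
    - [-1, 0, 0]
    - [-1, 0, 0]
    - [-0.8, 0, 0]
    - [0, 0, 0]
  angular:
    - [0, 0, 0]
    - [0, 0, 0]
    - [0, 0, 0]
    - [0, 0, 0]
    - [0, 0, 0]
    - [0, 0, 0]
    - [0, 0, 0]
    - [0, 0, 0]
    - [0, 0, 0]
    - [0, 0, 0]
    - [0, 0, 0]
    - [0, 0, 0]
    - [0, 0, 0]
    - [0, 0, 0]
    - [0, 0, 0]
    - [0, 0, 0]
    - [0, 0, 0]
    - [0, 0, 0]
    - [0, 0, 0]
    - [0, 0, 0]

```text
clock: 8.05
position: [0.6902, -0.0121, 0.0667]
ee_rot: [2.046, 2.383, -0.001]
force: [0.0, -0.6, 0.6]
width: 0.156
gripper_force: 0.0
```

```bash
python3 st.py
python3 - <<'E'
from h import *
i=arm.get_image('scene')['frame'][160:360,200:480,::-1]; cv2.imwrite('pics/s4.png',cv2.resize(i,(780,557),interpolation=cv2.INTER_CUBIC))
E
```

```text
t 8.05 station mm [-117.373 -100.252] z 66.74528795057114 yawerr -0.00225741063834084 tilt [ 0.    -0.001 -1.   ] F [ 0.015 -0.588  0.637] w 14.37493035869046 j [-0.272  0.705  0.345  1.578 -0.28   0.908  0.322]
```

View pics/s4.png

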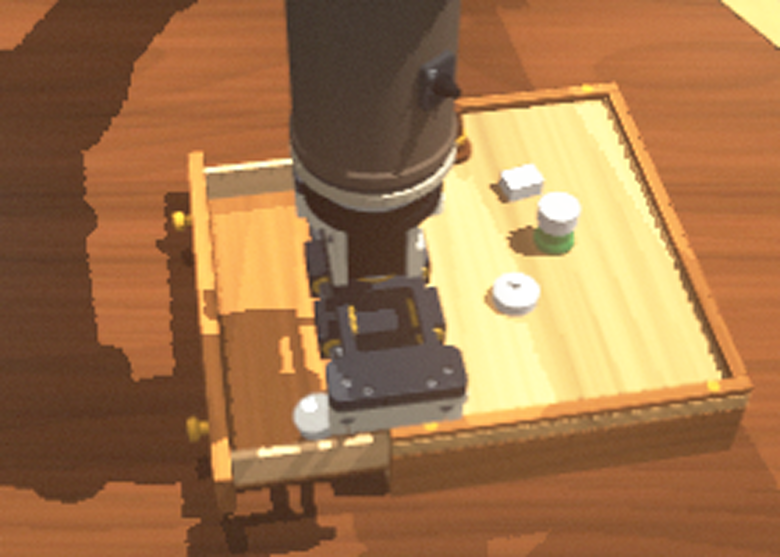

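Button 1 is in the drawer at (315,415), and nothing else has moved. Next is button 2.

Request:
carry_out:
  claw: [1.0, 1.0, 1.0, 1.0, 1.0, 1.0, 1.0, 1.0, 1.0, 1.0, 1.0, 1.0]
  delta_pos:
    - [0, 0, -2]
    - [0, 0, -2]
    - [0, 0, -2]
    - [2.5, -0.9, 0]
    - [2.5, -0.9, 0]
    - [2.5, -0.9, 0]
    - [2.5, -0.9, 0]
    - [2.5, -0.9, 0]
    - [1.4, 0, 0]
    - [0, 0, 0]
    - [0, 0, 1.5]
    - [0, 0, 1.5]
  angular:
    - [0, 0, 0]
    - [0, 0, 0]
    - [0, 0, 0]
    - [0, 0, 0]
    - [0, 0, 0]
    - [0, 0, 0]
    - [0, 0, 0]
    - [0, 0, 0]
    - [0, 0, 0]
    - [0, 0, 0]
    - [0, 0, 0]
    - [0, 0, 0]

```text
clock: 9.3
position: [0.6252, 0.1189, 0.0957]
ee_rot: [2.045, 2.383, -0.0]
force: [0.2, -0.4, -0.5]
width: 0.106
gripper_force: 0.0
```

```bash
python3 st.py
```

```text
t 9.3 station mm [ 22.049 -56.054] z 95.74413132633953 yawerr -0.0019424738357356475 tilt [ 0.001 -0.001 -1.   ] F [ 0.23  -0.383 -0.498] w 9.797663842823452 j [-0.508  0.595  0.356  1.707 -0.254  0.884  0.105]
```

Request:
carry_out:
  claw: [1.0, 1.0, 1.0, 1.0, 1.0, 1.0, 1.0, 1.0, 1.0, 1.0, 1.0, 1.0, 1.0, 1.0, 1.0, 1.0, 1.0, 1.0, 1.0, 1.0]
  delta_pos:
    - [0, 0, 1.2]
    - [0, 0, 1.1]
    - [0, 0, 0.6]
    - [0, 0, 0]
    - [-0.6, 0, 0]
    - [-0.8, 0, 0]
    - [-0.9, 0, 0]
    - [-0.9, 0, 0]
    - [-0.9, 0, 0]
    - [-1, 0, 0]
    - [-1, 0, 0]
    - [-1, 0, 0]
    - [-1, 0, 0]
    - [-1, 0, 0]
    - [-1, 0, 0]
    - [-1, 0, 0]
    - [-1, 0, 0]
    - [-1, 0, 0]
    - [-0.8, 0, 0]
    - [0, 0, 0]
  angular:
    - [0, 0, 0]
    - [0, 0, 0]
    - [0, 0, 0]
    - [0, 0, 0]
    - [0, 0, 0]
    - [0, 0, 0]
    - [0, 0, 0]
    - [0, 0, 0]
    - [0, 0, 0]
    - [0, 0, 0]
    - [0, 0, 0]
    - [0, 0, 0]
    - [0, 0, 0]
    - [0, 0, 0]
    - [0, 0, 0]
    - [0, 0, 0]
    - [0, 0, 0]
    - [0, 0, 0]
    - [0, 0, 0]
    - [0, 0, 0]

```text
clock: 11.3
position: [0.6458, -0.0188, 0.0677]
ee_rot: [2.046, 2.383, -0.001]
force: [-0.1, -0.4, 0.1]
width: 0.109
gripper_force: 0.0
```

```bash
python3 st.py
python3 - <<'E'
from h import *
i=arm.get_image('scene')['frame'][160:360,200:480,::-1]; cv2.imwrite('pics/s5.png',cv2.resize(i,(780,557),interpolation=cv2.INTER_CUBIC))
E
```

```text
t 11.3 station mm [-117.125  -55.298] z 67.74865820868001 yawerr -0.002220799132454765 tilt [ 0.    -0.001 -1.   ] F [-0.149 -0.387  0.103] w 10.023722345778461 j [-0.274  0.641  0.336  1.701 -0.266  0.844  0.33 ]
```

View pics/s5.png

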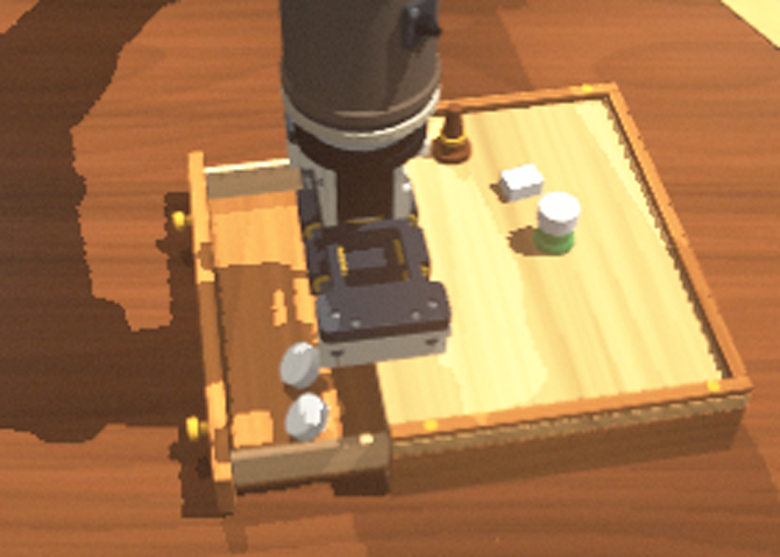

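Both buttons are in the drawer, at (300,365) and (307,417). Jar, cone and bar stub haven't moved. The bar stub is next, with the fingers shut.

Request:
carry_out:
  claw: [0.2, 0.2, 0.2, 0.2, 0.2, 0.2, 0.2, 0.2, 0.2, 0.2, 0.2, 0.2, 0.2]
  delta_pos:
    - [0, 0, -2]
    - [0, 0, -2]
    - [0, 0, -2]
    - [2.5, -1.6, 0]
    - [2.5, -1.6, 0]
    - [2.5, -1.6, 0]
    - [2.5, -1.6, 0]
    - [2.5, -1.6, 0]
    - [2.5, -1.6, 0]
    - [1.7, -0.6, 0]
    - [0, 0, 0]
    - [0, 0, 1.5]
    - [0, 0, 1.5]
  angular:
    - [0, 0, 0]
    - [0, 0, 0]
    - [0, 0, 0]
    - [0, 0, 0]
    - [0, 0, 0]
    - [0, 0, 0]
    - [0, 0, 0]
    - [0, 0, 0]
    - [0, 0, 0]
    - [0, 0, 0]
    - [0, 0, 0]
    - [0, 0, 0]
    - [0, 0, 0]

```text
clock: 12.65
position: [0.5201, 0.1328, 0.0979]
ee_rot: [2.043, 2.385, 0.002]
force: [-0.2, -0.9, 0.2]
width: 0.021
gripper_force: 0.0
```

```bash
python3 st.py
```

```text
t 12.65 station mm [51.905 45.627] z 97.8883712215649 yawerr 0.00037072710664087793 tilt [ 0.002  0.    -1.   ] F [-0.201 -0.922  0.239] w 1.8967583294471841 j [-0.603  0.451  0.342  1.958 -0.213  0.765  0.016]
```

Request:
carry_out:
  claw: [0.2, 0.2, 0.2, 0.2, 0.2, 0.2, 0.2, 0.2, 0.2, 0.2, 0.2, 0.2]
  delta_pos:
    - [0, -0.3, 1.2]
    - [0, 0, 1.2]
    - [0, 0, 0.7]
    - [0, 0, 0]
    - [-0.6, 0, 0]
    - [-0.8, 0, 0]
    - [-0.8, 0, 0]
    - [-0.8, 0, 0]
    - [-0.8, 0, 0]
    - [-0.8, 0, 0]
    - [-0.8, 0, 0]
    - [0, 0, 0]
  angular:
    - [0, 0, 0]
    - [0, 0, 0]
    - [0, 0, 0]
    - [0, 0, 0]
    - [0, 0, 0]
    - [0, 0, 0]
    - [0, 0, 0]
    - [0, 0, 0]
    - [0, 0, 0]
    - [0, 0, 0]
    - [0, 0, 0]
    - [0, 0, 0]

```text
clock: 13.85
position: [0.5248, 0.0772, 0.0668]
ee_rot: [2.046, 2.383, -0.001]
force: [-0.1, -0.2, 0.2]
width: 0.02
gripper_force: 0.0
```

```bash
python3 st.py
python3 - <<'E'
from h import *
i=arm.get_image('scene')['frame'][160:360,200:480,::-1]; cv2.imwrite('pics/s6.png',cv2.resize(i,(780,557),interpolation=cv2.INTER_CUBIC))
E
```

```text
t 13.85 station mm [-3.74  49.517] z 66.7623056137178 yawerr -0.00202294781570056 tilt [ 0.    -0.001 -1.   ] F [-0.136 -0.175  0.17 ] w 1.8670687667138572 j [-0.484  0.489  0.322  1.996 -0.235  0.691  0.136]
```

View pics/s6.png

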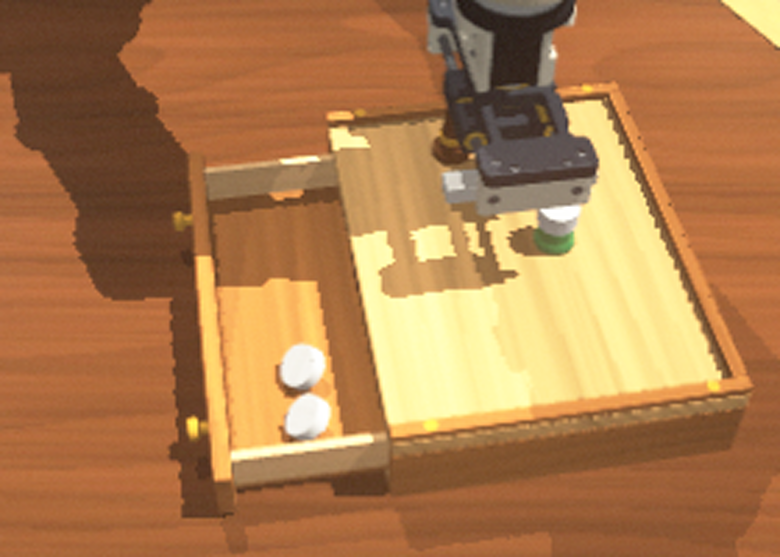

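The bar stub rides in front of the fingers at (462,185), clear of the cone. I'll keep sweeping.

Request:
carry_out:
  claw: [0.2, 0.2, 0.2, 0.2, 0.2, 0.2, 0.2, 0.2, 0.2, 0.2, 0.2, 0.2, 0.2, 0.2]
  delta_pos:
    - [-0.5, 0, 0]
    - [-0.8, 0, 0]
    - [-1, 0, 0]
    - [-1, 0, 0]
    - [-1, 0, 0]
    - [-1, 0, 0]
    - [-1, 0, 0]
    - [-1, 0, 0]
    - [-1, 0, 0]
    - [-1, 0, 0]
    - [-1, 0, 0]
    - [-1, 0, 0]
    - [0, 0, 0]
    - [0, 0, -1.5]
  angular:
    - [0, 0, 0]
    - [0, 0, 0]
    - [0, 0, 0]
    - [0, 0, 0]
    - [0, 0, 0]
    - [0, 0, 0]
    - [0, 0, 0]
    - [0, 0, 0]
    - [0, 0, 0]
    - [0, 0, 0]
    - [0, 0, 0]
    - [0, 0, 0]
    - [0, 0, 0]
    - [0, 0, 0]

```text
clock: 15.3
position: [0.5406, -0.0329, 0.0804]
ee_rot: [-2.043, -2.383, 0.003]
force: [-0.9, -0.3, -0.1]
width: 0.023
gripper_force: 0.0
```

```bash
python3 st.py
python3 - <<'E'
from h import *
i=arm.get_image('scene')['frame'][160:360,200:480,::-1]; cv2.imwrite('pics/s7.png',cv2.resize(i,(780,557),interpolation=cv2.INTER_CUBIC))
E
```

```text
t 15.3 station mm [-114.953   50.745] z 80.4389240997054 yawerr -0.0006514934067882727 tilt [-0.003 -0.    -1.   ] F [-0.948 -0.339 -0.077] w 2.16016851913945 j [-0.278  0.485  0.328  1.956 -0.225  0.739  0.336]
```

View pics/s7.png

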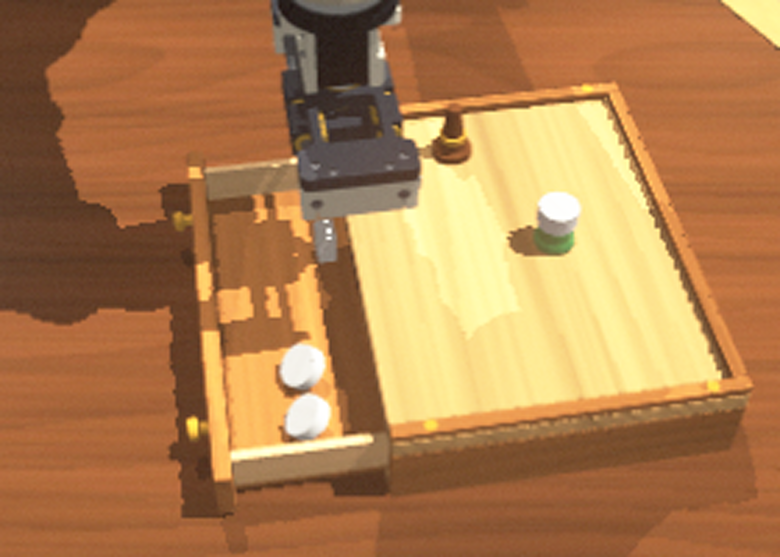

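The board now holds only the jar and the cone, and the fingertips at (325,240) hide the bar stub. I'll lift and move in front of the drawer.

Request:
carry_out:
  claw: [0, 0, 0, 0, 0, 0, 0, 0, 0, 0]
  delta_pos:
    - [0, 0, -2]
    - [0, 0, -2]
    - [-2, 0.7, -1]
    - [-2.5, 0.9, 0]
    - [-2.5, 0.9, 0]
    - [-2.5, 0.9, 0]
    - [-2.5, 0.9, 0]
    - [-2.5, 0.8, 0]
    - [0, 0, 0]
    - [0, 0, 0]
  angular:
    - [0, 0, 0]
    - [0, 0, 0]
    - [0, 0, 0]
    - [0, 0, 0]
    - [0, 0, 0]
    - [0, 0, 0]
    - [0, 0, 0]
    - [0, 0, 0]
    - [0, 0, 0]
    - [0, 0, 0]

```text
clock: 16.35
position: [0.6144, -0.1681, 0.1313]
ee_rot: [-2.044, -2.385, 0.0]
force: [0.4, 1.3, -0.0]
width: 0.005
gripper_force: 0.0
```

```bash
python3 st.py
python3 - <<'E'
from h import *
i=arm.get_image('scene')['frame'][160:360,200:480,::-1];j=arm.get_image('top')['frame'][130:330,170:450,::-1]
cv2.imwrite('pics/s8.png',cv2.resize(np.vstack([i,j]),(420,600),interpolation=cv2.INTER_CUBIC))
E
```

```text
t 16.35 station mm [-259.91    -1.422] z 131.25270616594636 yawerr -0.0006786195655927862 tilt [-0.  0. -1.] F [ 0.369  1.281 -0.011] w 0.45971361815247247 j [-0.056  0.556  0.361  1.673 -0.231  0.955  0.543]
```

View pics/s8.png

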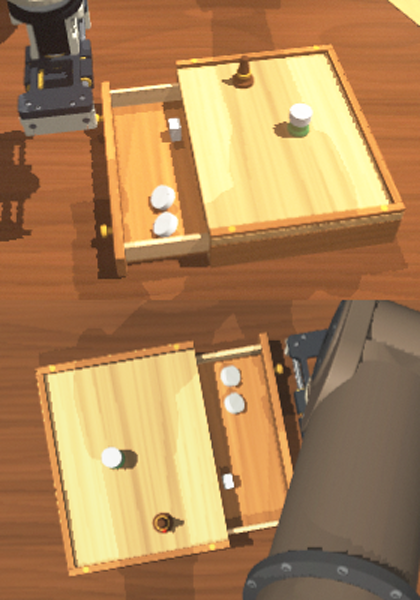

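All three pieces are in the drawer (scene half: bar stub at 175,129; buttons at 163,197 and 165,224). Lowering in front of the panel.

Request:
carry_out:
  claw: [0, 0, 0, 0, 0, 0, 0, 0, 0, 0]
  delta_pos:
    - [0, 0, 2]
    - [0, 0, 2]
    - [0, 0, 2]
    - [0, 0, 2]
    - [0, 0, 1.5]
    - [0, 0, 0.6]
    - [0, 0, 0]
    - [0.8, 0, 0]
    - [0.8, 0, 0]
    - [0, 0, 0]
  angular:
    - [0, 0, 0]
    - [0, 0, 0]
    - [0, 0, 0]
    - [0, 0, 0]
    - [0, 0, 0]
    - [0, 0, 0]
    - [0, 0, 0]
    - [0, 0, 0]
    - [0, 0, 0]
    - [0, 0, 0]

```text
clock: 17.45
position: [0.6126, -0.1501, 0.0314]
ee_rot: [-2.041, -2.388, -0.003]
force: [-0.1, 0.8, 0.4]
width: 0.003
gripper_force: 0.0
```

```bash
python3 st.py
```

```text
t 17.45 station mm [-241.774   -2.408] z 31.40529085992104 yawerr 0.002144828808591015 tilt [ 0.001  0.001 -1.   ] F [-0.134  0.849  0.374] w 0.27897284719561594 j [-0.051  0.667  0.313  1.764 -0.284  0.754  0.563]
```

Request:
carry_out:
  claw: [0, 0, 0, 0, 0, 0, 0, 0, 0, 0, 0, 0, 0, 0, 0, 0, 0, 0, 0, 0]
  delta_pos:
    - [0.3, 0, 0]
    - [0.4, 0, 0]
    - [0.5, 0, 0]
    - [0.5, 0, 0]
    - [0.5, 0, 0]
    - [0.5, 0, 0]
    - [0.5, 0, 0]
    - [0.5, 0, 0]
    - [0.5, 0, 0]
    - [0.5, 0, 0]
    - [0.5, 0, 0]
    - [0.5, 0, 0]
    - [0.5, 0, 0]
    - [0.5, 0, 0]
    - [0.5, 0, 0]
    - [0.5, 0, 0]
    - [0.5, 0, 0]
    - [0.5, 0, 0]
    - [0.4, 0, 0]
    - [0.3, 0, 0]
  angular:
    - [0, 0, 0]
    - [0, 0, 0]
    - [0, 0, 0]
    - [0, 0, 0]
    - [0, 0, 0]
    - [0, 0, 0]
    - [0, 0, 0]
    - [0, 0, 0]
    - [0, 0, 0]
    - [0, 0, 0]
    - [0, 0, 0]
    - [0, 0, 0]
    - [0, 0, 0]
    - [0, 0, 0]
    - [0, 0, 0]
    - [0, 0, 0]
    - [0, 0, 0]
    - [0, 0, 0]
    - [0, 0, 0]
    - [0, 0, 0]

```text
clock: 19.45
position: [0.5976, -0.0589, 0.0307]
ee_rot: [-2.044, -2.386, -0.0]
force: [0.5, -1.5, 0.8]
width: 0.001
gripper_force: 0.8
```

```bash
python3 st.py
```

```text
t 19.45 station mm [-149.433   -1.551] z 30.675757779238857 yawerr 0.0002780536478979023 tilt [-0.  0. -1.] F [ 0.477 -1.525  0.829] w 0.13300522561440348 j [-0.21   0.632  0.32   1.844 -0.289  0.711  0.428]
```

Request:
carry_out:
  claw: [0, 0, 0, 0, 0, 0]
  delta_pos:
    - [0.3, 0, 0]
    - [0.3, 0, 0]
    - [0.3, 0, 0]
    - [0.2, 0, 0]
    - [0.1, 0, 0]
    - [0, 0, 0]
  angular:
    - [0, 0, 0]
    - [0, 0, 0]
    - [0, 0, 0]
    - [0, 0, 0]
    - [0, 0, 0]
    - [0, 0, 0]

```text
clock: 20.05
position: [0.5957, -0.0472, 0.0306]
ee_rot: [-2.043, -2.386, -0.0]
force: [0.3, 0.4, 0.0]
width: 0.004
gripper_force: 0.0
```

Request:
carry_out:
  claw: [0, 0, 0, 0]
  delta_pos:
    - [0.1, 0, 0]
    - [0.1, 0, 0]
    - [0, 0, 0]
    - [0, 0, 0]
  angular:
    - [0, 0, 0]
    - [0, 0, 0]
    - [0, 0, 0]
    - [0, 0, 0]

```text
clock: 20.45
position: [0.5957, -0.0468, 0.0307]
ee_rot: [2.044, 2.384, -0.001]
force: [1.2, -5.5, -2.3]
width: 0.008
gripper_force: 2.6
```

```bash
python3 st.py
```

```text
t 20.45 station mm [-137.167   -1.481] z 30.69984623574015 yawerr -0.0009687727694682735 tilt [ 0.    -0.001 -1.   ] F [ 1.203 -5.491 -2.3  ] w 0.7174802650097907 j [-0.233  0.628  0.322  1.852 -0.289  0.706  0.407]
```

Request:
carry_out:
  claw: [0, 0, 0, 0]
  delta_pos:
    - [0.1, 0, 0]
    - [0.1, 0, 0]
    - [0, 0, 0]
    - [0, 0, 0]
  angular:
    - [0, 0, 0]
    - [0, 0, 0]
    - [0, 0, 0]
    - [0, 0, 0]

```text
clock: 20.85
position: [0.5956, -0.0468, 0.0307]
ee_rot: [2.045, 2.381, -0.003]
force: [2.3, -9.9, -4.4]
width: 0.005
gripper_force: 5.1
```

```bash
python3 st.py
```

```text
t 20.85 station mm [-137.108   -1.438] z 30.730911090077555 yawerr -0.002348569288950886 tilt [ 0.001 -0.003 -1.   ] F [ 2.265 -9.866 -4.371] w 0.4943285342196683 j [-0.236  0.628  0.324  1.853 -0.288  0.705  0.403]
```

The force rises with no further travel, so the drawer is on its stop. I'll back off straight and lift clear.

Request:
carry_out:
  claw: [0, 0, 0, 0, 0, 0, 0, 0, 0, 0, 0, 0, 0, 0]
  delta_pos:
    - [-0.4, 0, 0]
    - [-1, 0, 0]
    - [-2, 0, 0]
    - [-2, 0, 0]
    - [-2, 0, 0]
    - [0, 0, -2]
    - [0, 0, -3]
    - [0, 0, -3]
    - [0, 0, -3]
    - [-2, 0, -3]
    - [-3, 0, 0]
    - [-3, 0, 0]
    - [0, 0, 0]
    - [0, 0, 0]
  angular:
    - [0, 0, 0]
    - [0, 0, 0]
    - [0, 0, 0]
    - [0, 0, 0]
    - [0, 0, 0]
    - [0, 0, 0]
    - [0, 0, 0]
    - [0, 0, 0]
    - [0, 0, 0]
    - [0, 0, 0]
    - [0, 0, 0]
    - [0, 0, 0]
    - [0, 0, 0]
    - [0, 0, 0]

```text
clock: 22.25
position: [0.6185, -0.1966, 0.1706]
ee_rot: [-2.045, -2.384, -0.0]
force: [0.4, 1.5, 0.0]
width: 0.007
gripper_force: 0.0
```

```bash
python3 st.py
python3 - <<'E'
from h import *
i=arm.get_image('scene')['frame'][160:360,200:480,::-1];j=arm.get_image('top')['frame'][130:330,170:450,::-1]
cv2.imwrite('pics/s9.png',cv2.resize(np.vstack([i,j]),(420,600),interpolation=cv2.INTER_CUBIC))
E
```

```text
t 22.25 station mm [-288.622   -1.12 ] z 170.55000715689172 yawerr -0.0014931458574360956 tilt [-0.     0.001 -1.   ] F [0.435 1.471 0.014] w 0.6656315862379575 j [-0.029  0.537  0.39   1.601 -0.227  1.049  0.578]
```

View pics/s9.png

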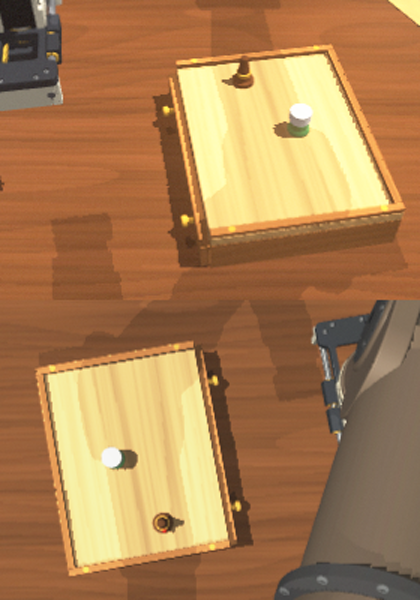

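The drawer is shut against the board edge. The jar (300,118) and cone (244,72) stand where they were, and no scrap is left outside.

```bash
python3 -c "
from cell import arm
print(arm.sign_off())"
```

```text
the job is handed in; nothing more can be done
None
```

I swept all three pieces of scrap into the catch drawer and pushed it shut against its stop; the ring cone, stone jar, bench block and bench pin were never touched, and I handed the job in at about 22 s.

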